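# Flip the wafer carrier over

## Task

Two hinged inspection carriers stand on the worktop. Take the one that holds the round wafer by its red ball knob and flip its black leaf right over, so that the wafer's plain grey back faces up; guide it all the way down onto the rests on the other side without letting it fall, and let go. Leave the carrier with the square green board as it is.

Things in the scene. Friction and masses are not known exactly. Their poses are not given: they have to be found in the camera images.
- wafer_carrier_knob (a point): Centre of the wafer carrier's red ball knob, 22 mm across, on a 6 mm stem in line with the black leaf. It turns with the leaf; when flat it is 36 mm above the worktop, nothing beneath. The leaf (48 mm wide, 5 mm thick) ends 33 mm before it. Best held from above with the fingers closing along the hinge line, one each side of the stem: the ball then turns between them through the whole flip.
- wafer_carrier_hinge (a point): Middle of the wafer carrier's hinge, 36 mm above the worktop, on a fixed base (70 mm along the hinge, 150 mm across it, posts 46 mm high). x: along the hinge, away from the robot within 0.15 rad; y: level, towards the knob at the start; z up. The knob's centre goes round it on a half circle of radius 95 mm: y = 95 mm at the start, z = 95 mm half-way, y = -95 mm when flipped.
- wafer_carrier_leaf (a joint): Angle of the wafer carrier's leaf, rad: 0 = flat at the start, dark blue face with gold grid up; 1.57 = upright; 3.14 = flipped over, flat on the other rests, plain grey back up (stops at both ends). The wafer is 42 mm across. The leaf (about 0.12 kg) swings freely and falls to one side if released.
- board_carrier_leaf (a joint): Angle of the leaf of the other carrier, built alike but holding a square green board; its hinge stands 10 to 13 cm nearer to the robot or farther off than the wafer carrier's. 0 = flat as at the start, where it must stay.
There are look-alikes about, which are no part of the job. Leave any turquoise look-alike of the part that bears wafer_carrier_knob alone.

How it is judged:
At the end, for the whole second after the job is handed in: The wafer carrier's leaf is flipped over and lies at rest within 10 degrees (0.17 rad) of its far stop, grey back of the wafer up; the board carrier's leaf is within 10 degrees of its starting position (value of joint wafer_carrier_leaf above 2.97 rad and velocity of joint wafer_carrier_leaf between -0.1 and 0.1 rad/s and value of joint board_carrier_leaf below 0.17 rad); the robot touches nothing.
It fails at once if the wafer carrier's leaf is flung or allowed to fall (turning faster than 5 rad/s) (velocity of joint wafer_carrier_leaf above 5 rad/s or velocity of joint wafer_carrier_leaf below -5 rad/s).
It fails at once if the board carrier's leaf is raised by more than 0.35 rad (value of joint board_carrier_leaf above 0.35 rad).
It also fails if it takes over 38 s, if anything falls off the work surface, if the arm or the gripper's body presses on something with over 40 N, if the wrist force passes 120 N, or if a joint passes its speed limit or range.

## Robot

A 7-joint arm with a two-finger parallel gripper is mounted at the origin on the work surface; the furniture and walls round the work are solid. World frame = base frame: x ahead of the robot, y to its left, z up, the work surface at z = 0. Lengths are in m, angles in rad, forces in N, time in s.
With the tool pointing down it reaches from about 0.35 to 0.9 m from the base axis. Payload 8.1 kg.
Tool frame: the origin (TCP) lies midway between the tips of the shut fingers; the grasp point (between the pads) lies arm.tcp_to_grasp behind it (arm.tcp_to_grasp is the distance from the TCP to the grasp point, in m); z points along the fingers, y is the line along which they close (so a half turn about z gives the same grasp; the last joint's range is limited). The gripper opens to 92 mm and grips with 3 to 60 N. Pads are 19 mm wide; open, the fingers measure 130 mm over their backs; the gripper's body (75 mm by 190 mm) begins 47 mm behind the grasp point.
Start: joints at [-1.3, 0.434, 0.025, 1.573, -0.012, 1.134, -0.075], TCP at [0.228, 0.582, 0.227] pointing down, gripper open.
Joint ranges: [-2.62, 2.62], [-0.44, 2.09], [-1.27, 1.32], [0.08, 2.57], [-1.32, 4.46], [0.12, 2], [-2.74, 2.74]. Speed limits (rad/s): [2.22, 2.22, 3.01, 3.01, 3.14, 3.14, 3.14].

## Interface

Orientations are given as a rotation vector (axis times angle).
In Python, from cell import observe, get_image, arm gives the robot as it stands. The module is installed in compiled form; this text tells all that it offers.
- The arm moves only by the tool drive_tool, never from a script. Its argument "steps" is a list of rows, each a list of 5 numbers: the closure, from 0 (fully open) to 1 (shut), then the shift along the world's x, y, z in mm, then the turn about the world's z in rad. In form: [[hand, x, y, z, roll], ...]. A call has 1 to 20 rows; each row shifts and turns the commanded pose from where the row before left it; what a row does not reach is not made up. A row lasts 1/12 s, in which the tool goes at most 41.7 mm and 7.16 degrees, less where a joint would pass 70% of its speed; a pose out of reach is approached as far as the arm can. A call with a gripper value outside its range is refused whole. The fingers move at their own pace and stop on an object; "grip_force" is the grip in N (left out, the last holds). Time passes only in rows, so rows that do not move let the fingers close. It gives the time, the measured TCP pose, the force, the opening and the grip force at its end, in the units of the state.
- observe(): the state, without advancing time (a new reading comes with each control period).
- get_image(name): name is "scene" or "side" or "wrist"; returns a dict with "image" (420x560x3 uint8, red, green, blue), "vfov" (degrees; the focal length in pixels is half the picture's height over the tangent of half this angle, whatever the lens; pixels are square), "cx", "cy" (the principal point, pixels), "xyz" and "attitude" of the camera in the world. Camera axes: x right, y down, z forward; pixel columns grow to the right and rows downward; lengths in m; the calibration is good to about 2 mm. A picture is of the moment at which its call begins. There is no depth.
- arm.sign_off(): hands the job in; it is judged then, once.
The state is a dict: "clock": time; "joints": joint angles; "dq": joint speeds; "joint_efforts": joint torques, N m; "position": TCP position; "ee_rot": TCP orientation; "force": force on the tool from outside, world axes, zero at the start; "ft_torque": the same for the moment, N m; "width": opening from 0.0 (shut) to 1.0 (fully open); "gripper_force": force on a finger pad.
Only numpy, scipy, OpenCV 4.12 (cv2) and the standard library are available. Lean on these libraries where they do the work, as an engineer would, in place of code of your own. Each camera call takes 0.05 s, during which the arm holds its last target. There are 200 camera calls.

## Working session

There is one attempt and no reset: what is moved stays moved. The work goes in short steps, Python scripts to look and compute and a tool call to move; the robot and the scene stay as the last step left them, time stands still between calls to the robot, and variables do not carry over. Pictures are saved under pics/ and viewed, at most 10 in all, crops included, and the job is handed in when it is done.

Besides the shell and the picture viewer there is one more tool, called after "Call:" as name([rows], argument=value, ...), one row to a line, values as JSON. drive_tool: Moves the arm, as the interface text tells. Its arguments: {"type":"object","properties":{"steps":{"type":"array"},"grip_force":{"type":"number"}},"required":["steps"]}

```bash
mkdir -p pics; cat > h.py <<'E'
import cv2, numpy as np
from cell import observe, get_image, arm
from scipy.spatial.transform import Rotation as R
def snap(n,f):
    d=get_image(n); cv2.imwrite('pics/'+f,d['image'][:,:,::-1]); return d
def ray(d,u,v):
    f=d['image'].shape[0]/2/np.tan(np.radians(d['vfov'])/2)
    a=np.array(d['attitude'],float)
    M=a if a.shape==(3,3) else R.from_rotvec(a).as_matrix()
    return np.array(d['xyz']),M@np.array([(u-d['cx'])/f,(v-d['cy'])/f,1])
def onz(d,u,v,z):
    o,r=ray(d,u,v); return o+r*(z-o[2])/r[2]
def reds(d,lo=15):
    h=cv2.cvtColor(d['image'],cv2.COLOR_RGB2HSV)
    m=(((h[...,0]<7)|(h[...,0]>173))&(h[...,1]>150)&(h[...,2]>60)).astype('uint8')
    n,_,s,c=cv2.connectedComponentsWithStats(m)
    return [(tuple(np.round(c[i],1)),s[i][4]) for i in range(1,n) if s[i][4]>=lo]
E
python3 - <<'E'
from h import *
import pickle
for n in('scene','side'):
    d=snap(n,n+'0.png'); pickle.dump(d,open(n+'.pkl','wb'))
    print(n,d['xyz'],d['attitude'],d['vfov'],d['cx'],d['cy'])
    for c,a in reds(d): print(c,a,onz(d,*c,0.036).round(3))
print(observe(),arm.tcp_to_grasp)
E
```

```text
scene [ 0.1796739  -0.53018105  0.58903522] [-2.1892855   0.57172299 -0.30112919] 42.13045319414039 270.1516554614528 208.24370898260955
(np.float64(205.4), np.float64(161.7)) 94 [0.497 0.237 0.036]
(np.float64(322.0), np.float64(227.4)) 131 [ 0.58  -0.015  0.036]
(np.float64(249.9), np.float64(239.1)) 146 [0.469 0.014 0.036]
side [0.54468089 0.74349478 0.46271358] [-0.04130246 -2.69327811  1.60801517] 50.99344871415259 281.59524901462 211.3874801091513
(np.float64(387.8), np.float64(3.6)) 253 [-1.316 -6.877  0.036]
(np.float64(308.8), np.float64(112.0)) 214 [ 0.415 -0.778  0.036]
(np.float64(257.0), np.float64(219.1)) 74 [ 0.579 -0.018  0.036]
(np.float64(315.1), np.float64(225.4)) 83 [0.466 0.012 0.036]
(np.float64(309.8), np.float64(301.2)) 142 [0.494 0.234 0.036]
{'clock': 0.1, 'joints': array([-1.29959321,  0.43518368,  0.02495317,  1.57397554, -0.01157139,
        1.13404046, -0.07511772]), 'dq': array([-9.46197992e-04, -4.74758367e-03,  8.02420282e-05, -3.60997532e-03,
       -2.56396059e-07,  4.43498637e-05, -2.81312996e-03]), 'joint_efforts': array([ 3.09870578e-03, -6.69129181e+01,  9.87967439e-01, -3.15143752e+01,
       -6.05768384e-02,  3.73714417e-02,  3.09843381e-05]), 'position': array([0.22810338, 0.58139422, 0.22601619]), 'ee_rot': array([-5.83819774e-01, -3.08674320e+00,  2.28935503e-03]), 'force': array([-0.22433943, -0.21930768,  0.4138849 ]), 'ft_torque': array([-0.04635336, -0.02235645,  0.02234183]), 'gripper_force': 0.0, 'width': 0.9999029404603944} 0.0188
```

View pics/scene0.png

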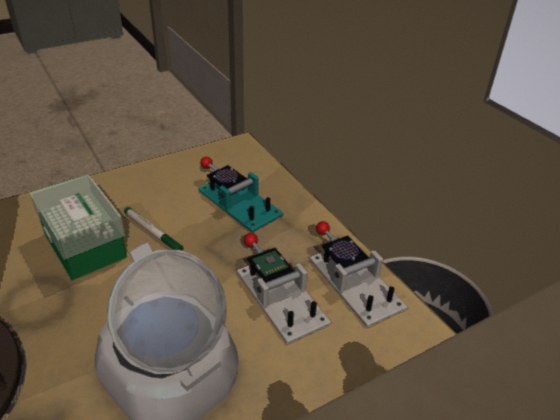

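View pics/side0.png

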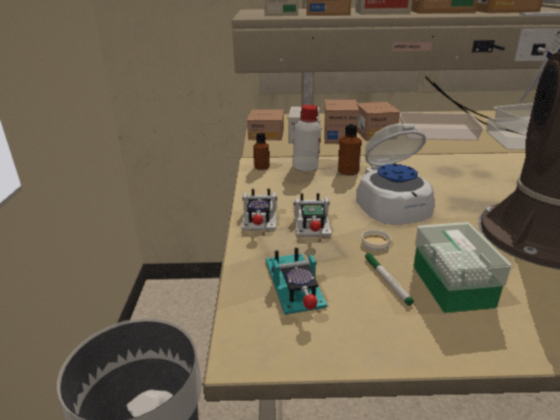

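The wafer carrier is the white one with its knob near (0.58, -0.016), at scene pixel (322,227) and side pixel (257,219). The board carrier's knob is at scene pixel (250,239). The turquoise one at scene pixel (205,162) is the look-alike.

Call:
drive_tool([
  [0,30,0,0,-0.06],
  [0,30,0,0,-0.06],
  [0,30,0,0,-0.06],
  [0,30,0,0,-0.06],
  [0,30,-10,0,-0.06],
  [0,30,-20,0,-0.06],
  [0,30,-25,0,-0.06],
  [0,30,-25,0,-0.06],
  [0,30,-25,0,-0.06],
  [0,30,-25,0,-0.06],
  [0,25,-30,0,-0.06],
  [0,20,-30,0,-0.06],
  [0,7,-35,0,-0.06],
  [0,0,-35,0,-0.06],
  [0,0,-35,0,-0.06],
  [0,0,-35,0,-0.06],
  [0,0,-35,0,-0.06],
  [0,0,-35,0,-0.06],
  [0,0,-35,0,-0.06],
  [0,0,-35,0,-0.06],
])

```text
clock: 1.77
position: [0.5797, 0.1102, 0.2265]
ee_rot: [-2.228, -2.215, 0.001]
force: [1.0, 0.3, -0.0]
width: 0.998
gripper_force: 0.0
```

Call:
drive_tool([
  [0,0,-35,0,0],
  [0,0,-35,0,0],
  [0,0,-35,0,0],
  [0,0,-35,0,0],
  [0,0,0,0,0],
])

```text
clock: 2.18
position: [0.5793, -0.0374, 0.2271]
ee_rot: [2.234, 2.205, -0.004]
force: [0.0, -2.0, 0.3]
width: 0.997
gripper_force: 0.0
```

```bash
python3 - <<'E'
from h import *
import pickle
d=snap('wrist','w1.png'); pickle.dump(d,open('w1.pkl','wb'))
s=observe(); print(s['clock'],s['position'],R.from_rotvec(s['ee_rot']).as_matrix()[:,1],s['joints'].round(2),d['xyz'])
for c,a in reds(d): print(c,a,onz(d,*c,0.036).round(4))
E
```

```text
2.2333 [ 0.57966323 -0.03325045  0.22684141] [ 9.99945791e-01 -1.04120391e-02 -6.47861364e-05] [-0.37  0.38  0.46  1.71 -0.18  1.09  0.14] [0.57861853 0.04718152 0.38554479]
(np.float64(165.7), np.float64(129.8)) 397 [0.4645 0.0112 0.036 ]
(np.float64(281.3), np.float64(158.1)) 358 [ 0.5764 -0.0181  0.036 ]
```

View pics/w1.png

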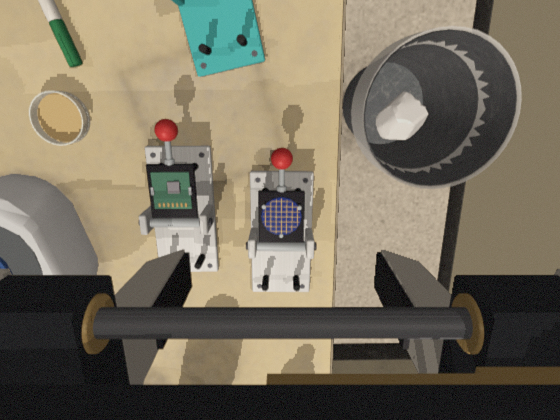

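In the wrist picture the wafer carrier's knob is at (281,158), the wafer at (281,217) and the post tops at about (252,246) and (309,246). The board carrier's knob is at (166,130).

```bash
python3 - <<'E'
from h import *
import pickle
d=pickle.load(open('w1.pkl','rb'))
k=onz(d,281.3,158.1,.036); w=onz(d,281,217,.0385);a=onz(d,252,246,.046);b=onz(d,309,246,.046)
print(k,w,a,b,np.arctan2(*(k-w)[:2]),np.arctan2((b-a)[1],(b-a)[0]))
for p in[(252,289),(310,290),(252,172),(314,172)]: print(onz(d,*p,.008))
d=pickle.load(open('scene.pkl','rb'));o,r=ray(d,322,227.4)
e=pickle.load(open('side.pkl','rb'));o2,r2=ray(e,257,219.1)
t=np.linalg.lstsq(np.c_[r,-r2],o2-o,rcond=None)[0];print(o+r*t[0],o2+r2*t[1])
E
```

```text
[ 0.57642801 -0.01813529  0.036     ] [ 0.5751536  -0.07967596  0.0385    ] [ 0.54423648 -0.10891826  0.046     ] [ 0.60412922 -0.10979318  0.046     ] 0.020705326213378797 -0.014607041325398874
[ 0.53798902 -0.1837455   0.008     ]
[ 0.6087275  -0.18616983  0.008     ]
[ 0.54407937 -0.03816863  0.008     ]
[ 0.61164817 -0.03916066  0.008     ]
[ 0.57936289 -0.01665457  0.03725329] [ 0.57845319 -0.01643843  0.0367955 ]
```

Call:
drive_tool([
  [0.3,-3,12,-20,0],
  [0.3,0,0,-20,0],
  [0.3,0,0,-20,0],
  [0.3,0,0,-20,0],
  [0.3,0,0,-20,0],
  [0.3,0,0,-20,0],
  [0.3,0,0,-15,0],
  [0.3,0,0,-10,0],
  [0.3,0,0,0,0],
  [0.3,0,0,0,0],
  [0.3,0,0,0,0],
], grip_force=12)

```text
clock: 3.15
position: [0.5779, -0.0159, 0.0825]
ee_rot: [2.224, 2.218, 0.001]
force: [-0.5, 0.0, -0.2]
width: 0.7
gripper_force: 0.0
```

```bash
python3 - <<'E'
from h import *
d=snap('wrist','w2.png'); s=observe(); print(s['clock'],s['position'],s['width'])
for c,a in reds(d): print(c,a,onz(d,*c,0.036).round(4))
E
```

```text
3.2 [ 0.57799724 -0.01598027  0.08275007] 0.6991024765095889
(np.float64(96.9), np.float64(190.8)) 1112 [0.4643 0.0112 0.036 ]
(np.float64(283.4), np.float64(235.2)) 913 [ 0.5765 -0.0182  0.036 ]
```

View pics/w2.png

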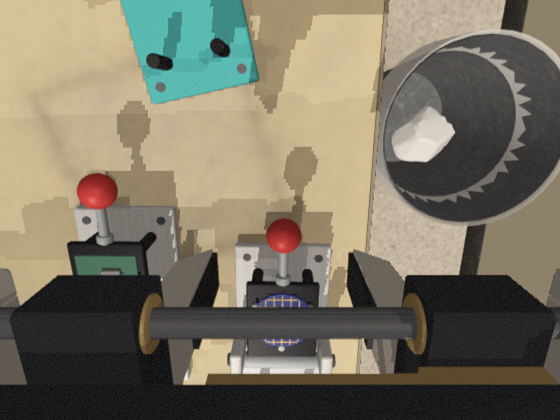

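The knob at (283,235) lies centred between the open fingers, so I'll go down and close.

Call:
drive_tool([
  [0.3,-1,-1,-15,0],
  [0.3,0,-1,-15,0],
  [0.3,0,0,-15,0],
  [0.3,0,0,-12,0],
  [0.3,0,0,-8,0],
  [0.3,0,0,0,0],
  [1,0,0,0,0],
  [1,0,0,0,0],
  [1,0,0,0,0],
  [1,0,0,0,0],
  [1,0,0,0,0],
  [1,0,0,0,0],
  [1,0,0,0,0],
], grip_force=12)

```text
clock: 4.28
position: [0.5779, -0.0181, 0.0173]
ee_rot: [2.223, 2.216, 0.003]
force: [11.0, 0.8, -0.7]
width: 0.239
gripper_force: 5.4
```

```bash
python3 -c "
import numpy as np
t=np.linspace(0,np.pi,33);y=np.round(95*np.cos(t),1);z=np.round(95*np.sin(t),1)
print([(round(a,1),round(b,1)) for a,b in zip(np.diff(y),np.diff(z))])"
```

```text
[(np.float64(-0.5), np.float64(9.3)), (np.float64(-1.3), np.float64(9.2)), (np.float64(-2.3), np.float64(9.1)), (np.float64(-3.1), np.float64(8.8)), (np.float64(-4.0), np.float64(8.4)), (np.float64(-4.8), np.float64(8.0)), (np.float64(-5.6), np.float64(7.5)), (np.float64(-6.2), np.float64(6.9)), (np.float64(-6.9), np.float64(6.2)), (np.float64(-7.5), np.float64(5.6)), (np.float64(-8.0), np.float64(4.8)), (np.float64(-8.4), np.float64(4.0)), (np.float64(-8.8), np.float64(3.1)), (np.float64(-9.1), np.float64(2.3)), (np.float64(-9.2), np.float64(1.3)), (np.float64(-9.3), np.float64(0.5)), (np.float64(-9.3), np.float64(-0.5)), (np.float64(-9.2), np.float64(-1.3)), (np.float64(-9.1), np.float64(-2.3)), (np.float64(-8.8), np.float64(-3.1)), (np.float64(-8.4), np.float64(-4.0)), (np.float64(-8.0), np.float64(-4.8)), (np.float64(-7.5), np.float64(-5.6)), (np.float64(-6.9), np.float64(-6.2)), (np.float64(-6.2), np.float64(-6.9)), (np.float64(-5.6), np.float64(-7.5)), (np.float64(-4.8), np.float64(-8.0)), (np.float64(-4.0), np.float64(-8.4)), (np.float64(-3.1), np.float64(-8.8)), (np.float64(-2.3), np.float64(-9.1)), (np.float64(-1.3), np.float64(-9.2)), (np.float64(-0.5), np.float64(-9.3))]
```

Call:
drive_tool([
  [1,1,0,0,0],
  [1,0,0,0,0],
  [1,0,0,0,0],
])

```text
clock: 4.53
position: [0.5786, -0.0181, 0.0171]
ee_rot: [2.223, 2.217, 0.003]
force: [5.6, 0.8, -0.7]
width: 0.227
gripper_force: 12.0
```

Call:
drive_tool([
  [1,0.5,-0.5,9.3,0],
  [1,0,-1.3,9.2,0],
  [1,0,-2.3,9.1,0],
  [1,0,-3.1,8.8,0],
  [1,0,-4,8.4,0],
  [1,0,-4.8,8,0],
  [1,0,-5.6,7.5,0],
  [1,0,-6.2,6.9,0],
])

```text
clock: 5.2
position: [0.5779, -0.0462, 0.0848]
ee_rot: [2.224, 2.218, 0.001]
force: [5.7, -0.9, -1.9]
width: 0.226
gripper_force: 12.0
```

Call:
drive_tool([
  [1,0,-6.9,6.2,0],
  [1,-0.3,-7.5,5.6,0],
  [1,-0.2,-8,4.8,0],
  [1,-0.2,-8.4,4,0],
  [1,-0.2,-8.8,3.1,0],
  [1,-0.2,-9.1,2.3,0],
  [1,-0.2,-9.2,1.3,0],
  [1,-0.2,-9.3,0.5,0],
])

```text
clock: 5.87
position: [0.5764, -0.1142, 0.1121]
ee_rot: [2.225, 2.217, 0.001]
force: [6.6, 0.6, -1.6]
width: 0.229
gripper_force: 12.0
```

```bash
python3 - <<'E'
from h import *
d=snap('scene','s3.png'); s=observe(); print(s['clock'],s['position'],s['width'],s['force'],s['gripper_force'])
E
```

```text
5.9167 [ 0.57636155 -0.11679166  0.11214651] 0.22810139504472965 [ 7.32947873 -2.17414938 -0.90106998] 11.999478489160538
```

View pics/s3.png

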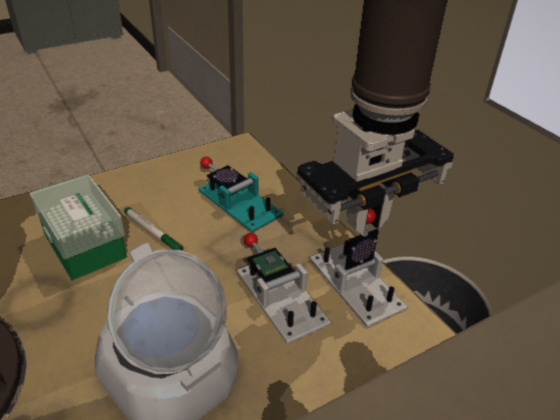

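The leaf is upright with the knob held at (371,216), and the board leaf is untouched. I'll carry on over the top.

Call:
drive_tool([
  [1,0.2,-9.3,-0.5,0],
  [1,0,-9.2,-1.3,0],
  [1,0,-9.1,-2.3,0],
  [1,0,-8.8,-3.1,0],
  [1,0,-8.4,-4,0],
  [1,0,-8,-4.8,0],
  [1,0,-7.5,-5.6,0],
  [1,-0.2,-6.9,-6.2,0],
])

```text
clock: 6.58
position: [0.5751, -0.1815, 0.0829]
ee_rot: [-2.225, -2.216, 0.002]
force: [-0.3, -1.0, 0.6]
width: 0.226
gripper_force: 12.0
```

Call:
drive_tool([
  [1,-0.2,-6.2,-6.9,0],
  [1,-0.2,-5.6,-7.5,0],
  [1,-0.2,-4.8,-8,0],
  [1,-0.2,-4,-8.4,0],
  [1,0,-3.1,-8.8,0],
  [1,0,0,0,0],
])

```text
clock: 7.08
position: [0.5747, -0.2045, 0.0423]
ee_rot: [-2.225, -2.217, 0.002]
force: [-3.7, -2.5, 1.1]
width: 0.228
gripper_force: 12.0
```

Call:
drive_tool([
  [1,0,-2.3,-7,0],
  [1,0,-1.3,-7,0],
  [1,0,-0.5,-7,0],
  [1,0,0,-4,0],
  [1,0,0,0,0],
  [1,0,0,0,0],
])

```text
clock: 7.58
position: [0.5747, -0.208, 0.019]
ee_rot: [-2.224, -2.217, 0.001]
force: [-5.9, -1.2, -0.4]
width: 0.229
gripper_force: 12.0
```

Call:
drive_tool([
  [1,0,0,-2,0],
  [1,0,0,-1,0],
  [1,0,0,0,0],
])

```text
clock: 7.83
position: [0.5747, -0.2081, 0.0164]
ee_rot: [-2.224, -2.217, 0.001]
force: [-6.1, -1.7, 0.3]
width: 0.223
gripper_force: 12.0
```

```bash
python3 - <<'E'
from h import *
d=snap('scene','s4.png'); s=observe(); print(s['clock'],s['position'],s['width'],s['force'],s['gripper_force'])
cv2.imwrite('pics/s4c.png',cv2.resize(d['image'][180:360,260:460,::-1],None,fx=3,fy=3))
E
```

```text
7.8833 [ 0.57476412 -0.20809306  0.01645405] 0.22758692043015885 [-6.58462863 -1.42517782  0.30510087] 12.000032365322113
```

View pics/s4c.png

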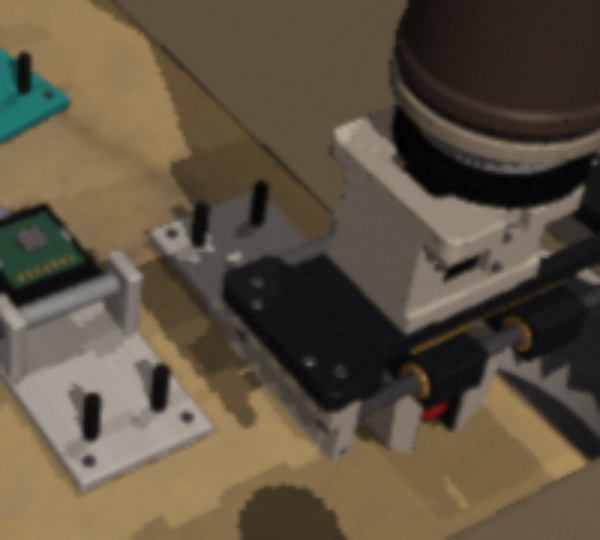

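The far-side knob is still held (the red patch between the fingers, bottom right of the crop). I'll press down slightly, then release gently.

Call:
drive_tool([
  [1,-0.5,0,-1,0],
  [1,-0.5,0,-1,0],
  [1,0,0,0,0],
], grip_force=8)

```text
clock: 8.13
position: [0.5748, -0.2081, 0.0154]
ee_rot: [2.224, 2.218, 0.001]
force: [-6.8, -0.6, 8.1]
width: 0.229
gripper_force: 8.0
```

Call:
drive_tool([
  [0.65,0,0,0,0],
  [0.5,0,0,0,0],
  [0.4,0,0,0,0],
  [0.3,0,0,0,0],
  [0.3,0,0,0,0],
  [0.3,0,0,0,0],
])

```text
clock: 8.63
position: [0.5748, -0.208, 0.0144]
ee_rot: [2.224, 2.218, 0.0]
force: [-0.0, 0.8, -0.2]
width: 0.613
gripper_force: 0.0
```

Call:
drive_tool([
  [0.3,0,0,5,0],
  [0.3,0,0,10,0],
  [0.3,0,0,20,0],
  [0.3,0,0,30,0],
  [0.3,0,0,30,0],
  [0.3,0,0,30,0],
  [0.3,0,0,30,0],
  [0.3,0,0,30,0],
  [0.3,0,30,0,0],
  [0.3,0,30,0,0],
  [0.3,0,30,0,0],
  [0.3,0,30,0,0],
  [0.3,0,0,0,0],
  [0.3,0,0,0,0],
])

```text
clock: 9.8
position: [0.5746, -0.0859, 0.2002]
ee_rot: [-2.221, -2.222, -0.002]
force: [-0.4, -0.5, -0.1]
width: 0.698
gripper_force: 0.0
```

```bash
python3 - <<'E'
from h import *
d=snap('scene','s5.png'); s=observe(); print(s['clock'],s['position'],s['force'])
for c,a in reds(d): print(c,a,onz(d,*c,0.036).round(4))
cv2.imwrite('pics/s5c.png',cv2.resize(d['image'][180:360,220:440,::-1],None,fx=3,fy=3))
E
```

```text
9.85 [ 0.57450753 -0.08800045  0.20017093] [ 0.94019417 -0.23315457  1.612056  ]
(np.float64(205.4), np.float64(161.7)) 94 [0.4968 0.2375 0.036 ]
(np.float64(250.0), np.float64(239.1)) 143 [0.4688 0.0141 0.036 ]
(np.float64(400.6), np.float64(311.2)) 202 [ 0.5763 -0.2066  0.036 ]
```

View pics/s5c.png

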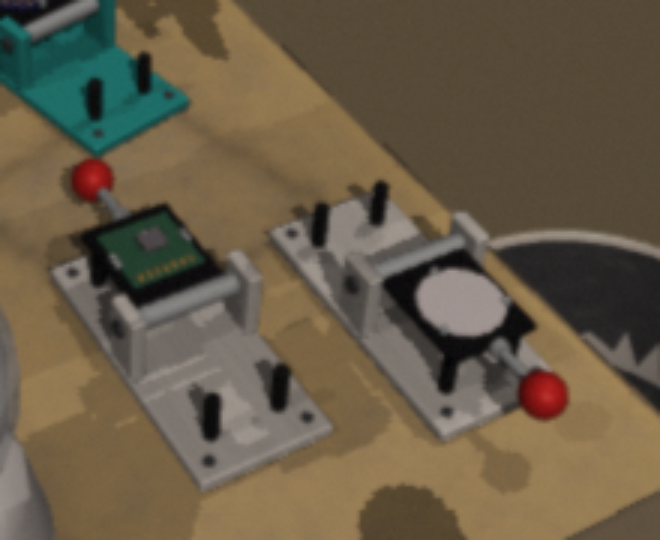

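The wafer leaf lies flat with its grey back up and its knob at scene pixel (401,311). The board knob has not moved from (250,239), and the gripper is clear.

```bash
python3 -c "
from cell import arm
print(arm.sign_off())"
```

```text
the job is handed in; nothing more can be done
None
```

The wafer carrier's leaf is flipped over and lies flat on its far rests with the grey back up, the board carrier is undisturbed, and the job was handed in with the gripper clear at about 10 s on the clock; no verdict came back.

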